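# Release the quarter-turn studs and hold the access panel shut on its seal

### The job

The metal access panel on the grey filter unit is propped up by two quarter-turn studs that stand across their slots. Turn each stud until its bar lines up with the slot it stands in, so that the panel can come down, then press the panel down on its middle pad until it lies fully home on the unit all round, against its springy seal. Finish while still holding it pressed down there, and do not shift the other things on the bench.

Things in the scene. Friction and masses are not known exactly. Their poses are not given: they have to be found in the camera images.
- housing: grey filter unit, a fixed box 150 (its x) by 250 (its y) by 60 mm tall; origin at the centre of its underside, on the bench, z up. Its flat top, 60 mm above the bench, is the frame that the panel must meet. On it: two steel guide pins (8 mm thick, tops 82 mm above the bench) at x = +-47, y = 0 mm; two studs at x = 0, y = +-75 mm; a black rubber seal ring under the panel's edge
- gasket (a joint): how far the seal ring is pressed down, m: 0 = it stands 5 mm proud of the unit's top, 0.005 = level with the top. It is sprung and pushes up with 4.5 N at rest, 8 N when fully down
- panel: loose aluminium plate, 130 (its x) by 230 (its y) by 4 mm, 0.25 kg, held in place by the guide pins; origin at the centre of its underside, axes like the unit's. Its underside starts 11 mm above the unit's top, on the studs' shoulders; with both studs lined up it drops to 5 mm (on the seal); fully home is 0 mm. Two slots, 40 (x) by 15 mm (y), centred at x = 0, y = +-75 mm, one round each stud
- press_pad (a point): centre of the top of the black rubber pad, 36 by 44 mm, in the middle of the panel: the place to press. It lies 7 mm above the panel's underside, 3 mm above the panel's top face
- panel_left_end (a point): point on the panel's underside on its middle line, 5 mm in from its +y end
- panel_right_end (a point): point on the panel's underside on its middle line, 5 mm in from its -y end
- left_stud_grip (a point): grip of the stud on the +y side: an upright dark steel bar, 30 mm long (the point's x), 10 mm thick (its y), from 79 to 104 mm above the bench; the point is on its upright turning axis, 92 mm above the bench. Lined up when the point's x is parallel to the unit's x, either way round. Turns against 0.05 N m of friction and stays where it is left
- right_stud_grip (a point): the same for the stud on the -y side. Under each bar are an 11 mm round neck and, on the unit's top, a shoulder 34 by 10 mm, 11 mm tall, parallel to the bar: it carries the panel while it stands across the slot and passes through the slot within about 0.2 rad of alignment
- left_stud (a joint): turn of the left stud, rad, growing counter-clockwise seen from above: 0 = bar square across its slot, lined up at +1.571 or -1.571; stops at +-2.2; starts between 0.15 and 0.75, so the short way is counter-clockwise
- right_stud (a joint): the same for the right stud; starts between -0.75 and -0.15, so the short way is clockwise
- pen_silver: bystander: a slim white pen with a black end, 138 mm, lying by the unit's -y end
- bench_timer: bystander: a white timer, 60 by 64 by 17 mm, by the unit's +y end
- stain_bottle: bystander: a brown bottle with a cap, 47 mm across, 105 mm tall, to the right of the microscope, behind the case
- case_black: bystander: a flat black case, 120 by 74 by 23 mm, to the right of the microscope

How it is judged:
By the outcome, as a careful person would: the job done as asked, in the order asked, and still so for the second after the job is handed in, while the arm keeps its last pose, push and grip.
It also fails if it takes over 56 s, if anything falls off the work surface, if the arm or the gripper's body presses on something with over 40 N, if the wrist force passes 120 N, or if a joint passes its speed limit or range.

### The arm

A 7-joint arm with a two-finger parallel gripper is mounted at the origin on a cart in front of the work surface, level with it; the furniture and walls round the work are solid. World frame = base frame: x ahead of the robot, y to its left, z up, the work surface at z = 0. Lengths are in m, angles in rad, forces in N, time in s.
With the tool pointing down it reaches from about 0.4 to 0.85 m from the base axis. Payload 4.5 kg.
Tool frame: the origin (TCP) lies midway between the tips of the shut fingers; the grasp point (between the pads) lies r.grip_point_offset behind it (r.grip_point_offset is the distance from the TCP to the grasp point, in m); z points along the fingers, y is the line along which they close (so a half turn about z gives the same grasp; the last joint's range is limited). The gripper opens to 88 mm and grips with 3 to 60 N. Pads are 18 mm wide; open, the fingers measure 123 mm over their backs; the gripper's body (75 mm by 187 mm) begins 45 mm behind the grasp point.
Start: joints at [1.35, 0.689, -0.195, 1.565, 0.157, 0.902, -0.215], TCP at [0.158, -0.605, 0.239] pointing down, gripper open.
Joint ranges: [-3.01, 3.01], [-0.46, 2.08], [-1.47, 1.51], [0.13, 2.56], [-1, 4.14], [0.04, 2.09], [-2.66, 2.66]. Speed limits (rad/s): [2.57, 2.57, 3.14, 3.14, 3.14, 3.14, 3.14].

### API

Orientations are given as a unit quaternion [x, y, z, w].
In Python, from plant import r gives the robot as it stands.
- The arm moves only by the shell command python3 -m jog 'ROWS' [FORCE]. ROWS is JSON, a list of rows, each an object of numbers: "wx", "wy", "wz": the turn, a rotation vector about the world's x, y, z as a fraction of full scale; "dx", "dy", "dz": the shift along the world's x, y, z as a fraction of full scale; "hand": the closure, from 0 (fully open) to 1 (shut). In form: [{"wx": .., "wy": .., "wz": .., "dx": .., "dy": .., "dz": .., "hand": ..}, ...]. A call has 1 to 5 rows; each row shifts and turns the commanded pose from where the row before left it; what a row does not reach is not made up. Full scale, the value 1, is 0.25 m for a shift and 2 rad for a turn. A row lasts 1/12 s, in which the tool goes at most 41.7 mm and 7.16 degrees, less where a joint would pass 70% of its speed; a pose out of reach is approached as far as the arm can. A call with a number of a shift or a turn outside -1 to 1 is refused whole. A call with a gripper value outside its range is refused whole. The fingers move at their own pace and stop on an object; FORCE is the grip in N (left out, the last holds). Time passes only in rows, so rows that do not move let the fingers close. It gives the time, the measured TCP pose, the force, the opening and the grip force at its end, in the units of the state.
- r.get_state(): the state, without advancing time (a new reading comes with each control period).
- r.snapshot(name): name is "scene" or "top"; returns the picture (420x560x3 uint8, red, green, blue); there is no depth.
- r.camera_info(name): a dict with "mtx" (3x3 intrinsics, pixels), "R" (3x3) and "t" (3): a world point X has camera coordinates R X + t. Camera axes: x right, y down, z forward; pixel columns grow to the right and rows downward; lengths in m; the calibration is good to about 2 mm. A picture is of the moment at which its call begins. camera_info takes no time and is no camera call.
- r.finish_job(): hands the job in; it is judged then, once.
Trained networks look in the newest picture that a camera, given by its name, has taken for a name from the list of things; names that differ only in an ending like _2 or _b are one class to them, and where a whole thing is asked for, a point or a joint stands for the part that bears it (a point fixed in the world has none). Each returns a list of dicts, best first, with "p" (0 to 1); they miss things now and then, are a little off and sometimes report something else, mostly with a low value. They report only what shows in the picture. A call takes as long as a camera call.
- r.search_frame(camera, query): "bbox" ([left, top, right, bottom] in pixels, round what is visible of it).
- r.masks_of(camera, query): "region" (420x560 bool, what is visible of it) and "bbox" ([left, top, right, bottom] in pixels, round what is visible of it).
The state is a dict: "clock": time; "q": joint angles; "qd": joint speeds; "joint_torque": joint torques, N m; "tool_pos": TCP position; "eef_rot": TCP orientation; "contact_force": force on the tool from outside, world axes, zero at the start; "moment": the same for the moment, N m; "opening": opening from 0.0 (shut) to 1.0 (fully open); "finger_force": force on a finger pad.
Only numpy, scipy, OpenCV 4.12 (cv2) and the standard library are available. Lean on these libraries where they do the work, as an engineer would, in place of code of your own. Each camera call takes 0.05 s, during which the arm holds its last target. There are 200 camera calls.

## Working session

There is one attempt and no reset: what is moved stays moved. The work goes in short steps, Python scripts to look and compute and a shell command to move; the robot and the scene stay as the last step left them, time stands still between calls to the robot, and variables do not carry over. Pictures are saved under pics/ and viewed, at most 10 in all, crops included, and the job is handed in when it is done.

```bash
mkdir -p pics; python3 - <<'E'
from plant import r
import cv2,numpy as np
for n in("scene","top"):
    cv2.imwrite(f"pics/{n}0.png",cv2.cvtColor(r.snapshot(n),cv2.COLOR_RGB2BGR))
    c=r.camera_info(n);print(n,np.round(c["mtx"],1).tolist(),np.round(-c["R"].T@c["t"],3),np.round(c["R"],2).tolist())
    for q in("housing","panel","press_pad","left_stud_grip","right_stud_grip"):
        print(q,[(np.round(d["bbox"]).tolist(),round(d["p"],2)) for d in r.search_frame(n,q)[:3]])
s=r.get_state();print(s,r.grip_point_offset)
E
```

```text
scene [[397.1, 0.0, 277.6], [0.0, 397.1, 203.9], [0.0, 0.0, 1.0]] [-0.267  0.844  0.695] [[-0.72, -0.69, -0.01], [-0.33, 0.35, -0.87], [0.61, -0.63, -0.48]]
housing [([172.0, 227.0, 279.0, 294.0], 0.6), ([197.0, 248.0, 268.0, 273.0], 0.44)]
panel [([178.0, 226.0, 272.0, 275.0], 0.76)]
press_pad [([180.0, 225.0, 272.0, 277.0], 0.74)]
left_stud_grip [([195.0, 243.0, 206.0, 258.0], 0.48)]
right_stud_grip [([245.0, 232.0, 256.0, 241.0], 0.54), ([194.0, 244.0, 206.0, 259.0], 0.3)]
top [[433.9, 0.0, 280.6], [0.0, 433.9, 205.9], [0.0, 0.0, 1.0]] [0.25  0.062 1.279] [[0.07, -1.0, -0.0], [-0.97, -0.07, -0.22], [0.22, 0.02, -0.98]]
housing [([152.0, 210.0, 254.0, 261.0], 0.93)]
panel [([156.0, 195.0, 248.0, 257.0], 0.8)]
press_pad [([156.0, 189.0, 249.0, 255.0], 0.96)]
left_stud_grip [([161.0, 193.0, 248.0, 256.0], 0.59), ([170.0, 211.0, 184.0, 219.0], 0.45)]
right_stud_grip [([224.0, 224.0, 233.0, 238.0], 0.59)]
{'clock': 0.6, 'q': array([ 1.34977198,  0.68909264, -0.19457386,  1.56532626,  0.15732627,
        0.90249017, -0.21510193]), 'qd': array([ 1.44213165e-03,  7.66618978e-04,  1.05107739e-05, -7.96794351e-05,
        1.20587743e-03,  6.96220134e-04, -1.01622155e-04]), 'joint_torque': array([-3.16626256e-04, -5.27255344e+01, -1.26642276e+00, -1.53681225e+01,
       -5.18595334e-02, -4.64662317e-04,  7.78641083e-05]), 'tool_pos': array([ 0.15755503, -0.60482999,  0.23873963]), 'eef_rot': array([ 9.91892787e-01,  1.27077525e-01, -8.59012560e-06,  3.66655284e-05]), 'contact_force': array([-0.16112546,  0.0310084 ,  0.14718841]), 'moment': array([-0.0321821 ,  0.05286594, -0.00445064]), 'finger_force': 0.0, 'opening': 0.99721341539828} 0.0187
```

View pics/top0.png

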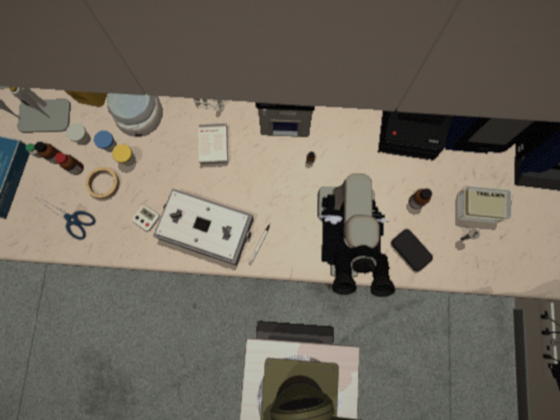

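View pics/scene0.png

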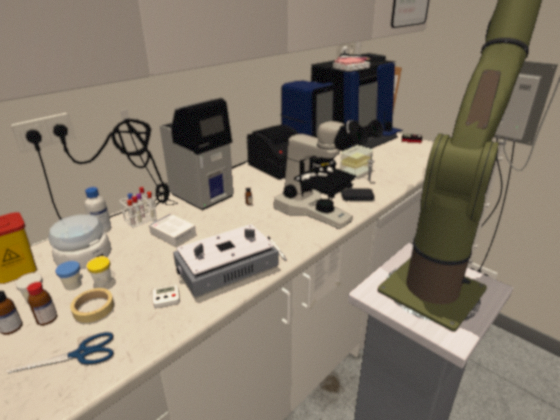

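The top view shows the unit centred at about (204,226), the pad at (202,224), and the studs at (176,214) and (227,233). I'll refine these with crops.

```bash
python3 - <<'E'
import cv2,numpy as np
a=cv2.imread("pics/top0.png")[180:275,145:265];b=cv2.imread("pics/scene0.png")[215:305,165:290]
a=cv2.resize(a,None,fx=6,fy=6,interpolation=cv2.INTER_CUBIC)[:300*2];b=cv2.resize(b,None,fx=6,fy=6,interpolation=cv2.INTER_CUBIC)
cv2.imwrite("pics/ct.png",a);cv2.imwrite("pics/cs.png",b)
E
```

```text
(no output)
```

View pics/ct.png

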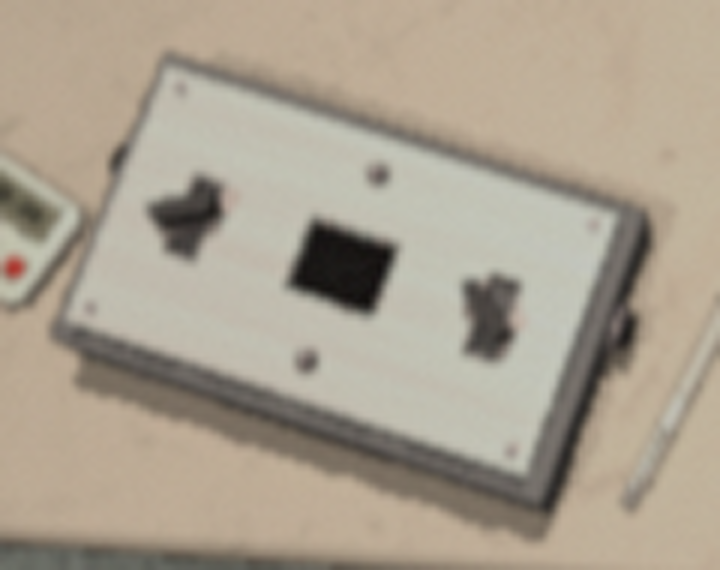

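View pics/cs.png

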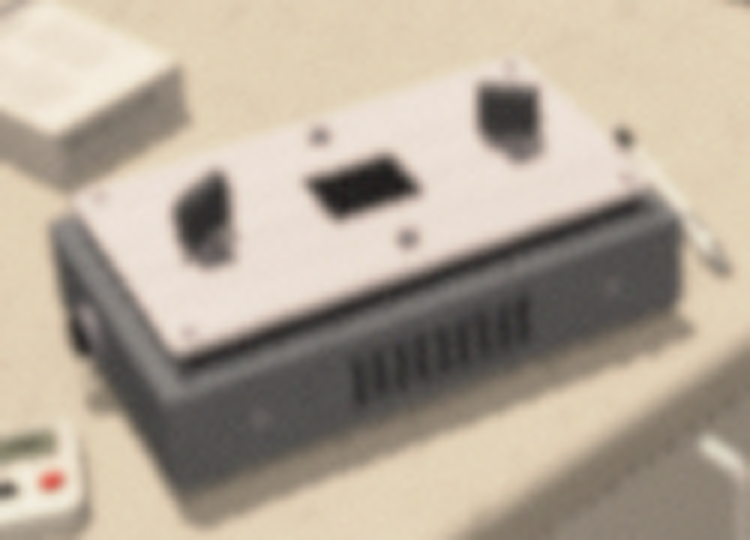

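The crops show the pad at top-crop (343,266), the pins at (377,174) and (306,360), the left bar at about (150,215)-(222,200), and the right bar at about (466,285)-(510,340). Next I'll fit the unit pose.

```bash
cat > h.py <<'E'
import numpy as np,json
from plant import r
def proj(n,X):
    c=r.camera_info(n);p=(np.atleast_2d(X)@c["R"].T+c["t"])@c["mtx"].T
    return p[:,:2]/p[:,2:]
def back(n,uv,z):
    c=r.camera_info(n);o=-c["R"].T@c["t"];d=c["R"].T@np.linalg.inv(c["mtx"])@[*uv,1]
    return o+d*(z-o[2])/d[2]
OFF={"top":(145,180),"scene":(165,215)}
def full(n,p): return (np.array(p)+.5)/6-.5+OFF[n]
E
python3 - <<'E'
from h import *
from scipy.optimize import least_squares
obs={"top":[(343,266,'pad'),(377,174,'p+'),(306,360,'p-'),(180,90,'a'),(592,226,'b'),(512,450,'c'),(90,308,'d')],
"scene":[(362,186,'pad'),(320,135,'p+'),(407,238,'p-'),(100,198,'d'),(512,68,'b0'),(630,180,'c0'),(192,332,'d0')]}
# scene hole order: far-left=+x+y (a), far-right=+x-y (b), near-right=-x-y (c), near-left=-x+y (d)
obs["scene"][3:]=[(100,198,'a'),(512,68,'b'),(630,180,'c'),(192,332,'d')]
def model(v):
    x,y,w,hx,hy=v[:5]
    L={'pad':(0,0,.078),'p+':(.047,0,.080),'p-':(-.047,0,.080),'a':(hx,hy,.075),'b':(hx,-hy,.075),'c':(-hx,-hy,.075),'d':(-hx,hy,.075)}
    c,s=np.cos(w),np.sin(w)
    return {k:(x+c*a-s*b,y+s*a+c*b,z) for k,(a,b,z) in L.items()}
def res(v,cams=("top","scene")):
    M=model(v);return np.concatenate([proj(n,M[k])[0]-full(n,(a,b)) for n in cams for a,b,k in obs[n]])
for cams in (("top","scene"),("top",),("scene",)):
    f=least_squares(res,[.45,.2,-.3,.055,.105],args=(cams,));print(np.round(f.x,4),np.round(np.abs(f.fun).max(),2),np.round(f.fun,1))
print("L",back("top",full("top",(186,208)),.104),"R",back("top",full("top",(488,312)),.104))
for a,b in (((150,215),(222,200)),((466,285),(510,340))):
    d=back("top",full("top",a),.104)-back("top",full("top",b),.104);print(np.linalg.norm(d),np.arctan2(d[1],d[0]))
E
```

```text
[ 0.4538  0.3059 -0.2552  0.056   0.1049] 1.61 [-0.7  0.3 -0.5  0.1 -0.7  0.3 -0.5  0.1 -0.3  0.4 -0.6  0.5 -0.3  0.4
  0.4 -1.1  0.2 -1.3  0.5 -1.6 -0.1 -0.4 -0.  -0.7 -0.4 -0.9 -0.1 -0.6]
[ 0.4547  0.3046 -0.2534  0.0557  0.1049] 0.29 [-0.2  0.  -0.1 -0.2 -0.1 -0.  -0.1 -0.   0.2  0.1  0.   0.1  0.3  0.1]
[ 0.4505  0.3088 -0.2612  0.0564  0.1042] 0.58 [ 0.3 -0.1  0.2 -0.5  0.3 -0.6 -0.1  0.2 -0.1  0.2 -0.4  0.3 -0.2  0.4]
L [0.47241444 0.3742229  0.104     ] R [0.43375081 0.23036696 0.104     ]
0.03362623799716318 1.8519169754295504
0.03289068922791028 0.7561172078888599
```

```bash
python3 - <<'E'
from h import *
from scipy.optimize import least_squares
for n,t,s in (("head far",(357,180),(333,123)),("eyepiece L",(343,288),(367,137)),("eyepiece R",(384,288),(380,128))):
    f=least_squares(lambda X:np.r_[proj("top",X)[0]-t,proj("scene",X)[0]-s],[.5,-.2,.2]);print(n,f.x.round(3),f.fun.round(1))
for z in (0,.2,.3): print(z,[back("top",p,z)[:2].round(3) for p in ((320,185),(395,292),(343,290),(357,175))])
E
python3 -m jog '[{"dz":0.16},{"dz":0.16},{"dz":0.16},{"dz":0.16},{"dz":0.16}]'
```

```text
head far [ 0.51  -0.111  0.318] [  8.9  13.5 -22.2  -3.2]
eyepiece L [ 0.289 -0.069  0.326] [ 1.4  2.5 -3.7 -0.2]
eyepiece R [ 0.297 -0.155  0.328] [ 0.8  1.5 -2.3 -0.1]
0 [array([ 0.613, -0.028]), array([ 0.308, -0.26 ]), array([ 0.303, -0.11 ]), array([ 0.653, -0.139])]
0.2 [array([ 0.557, -0.014]), array([ 0.299, -0.21 ]), array([ 0.295, -0.083]), array([ 0.59 , -0.108])]
0.3 [array([ 0.528, -0.007]), array([ 0.294, -0.184]), array([ 0.291, -0.069]), array([ 0.559, -0.092])]invalid input
```

```bash
python3 -m jog '[{"wx":0,"wy":0,"wz":0,"dx":0,"dy":0,"dz":0.16,"hand":0},{"wx":0,"wy":0,"wz":0,"dx":0,"dy":0,"dz":0.16,"hand":0},{"wx":0,"wy":0,"wz":0,"dx":0,"dy":0,"dz":0.16,"hand":0},{"wx":0,"wy":0,"wz":0,"dx":0,"dy":0,"dz":0.16,"hand":0},{"wx":0,"wy":0,"wz":0,"dx":0,"dy":0,"dz":0.16,"hand":0}]'
```

```text
clock: 1.02
tool_pos: [0.1574, -0.6044, 0.441]
eef_rot: [0.992, 0.127, 0.0, 0.0]
contact_force: [0.3, -1.0, -0.6]
opening: 1.005
finger_force: 0.0
```

```bash
for i in 1 2; do python3 -m jog '[{"wx":0,"wy":0,"wz":0.03,"dx":0.11,"dy":0.08,"dz":0.04,"hand":0},{"wx":0,"wy":0,"wz":0.03,"dx":0.11,"dy":0.08,"dz":0.04,"hand":0},{"wx":0,"wy":0,"wz":0.03,"dx":0.11,"dy":0.08,"dz":0.04,"hand":0},{"wx":0,"wy":0,"wz":0.03,"dx":0.11,"dy":0.08,"dz":0.04,"hand":0},{"wx":0,"wy":0,"wz":0.03,"dx":0.11,"dy":0.08,"dz":0.04,"hand":0}]'; done; python3 -c "
from plant import r;print(r.get_state()['q'].round(2))"
```

```text
clock: 1.43
tool_pos: [0.2961, -0.5036, 0.4895]
eef_rot: [0.961, 0.275, 0.0, 0.0]
contact_force: [0.0, 0.3, 0.2]
opening: 1.0
finger_force: 0.0
clock: 1.85
tool_pos: [0.4335, -0.4036, 0.5394]
eef_rot: [0.909, 0.416, -0.0, 0.0]
contact_force: [0.7, -0.5, -0.0]
opening: 0.998
finger_force: 0.0
[ 0.87  0.47 -0.4   1.07  0.18  1.63 -0.19]
```

```bash
for i in 1 2 3 4 5; do python3 -m jog '[{"wx":0,"wy":0,"wz":0.02,"dx":0.006,"dy":0.125,"dz":0,"hand":0.5},{"wx":0,"wy":0,"wz":0.02,"dx":0.006,"dy":0.125,"dz":0,"hand":0.5},{"wx":0,"wy":0,"wz":0.02,"dx":0.006,"dy":0.125,"dz":0,"hand":0.5},{"wx":0,"wy":0,"wz":0.02,"dx":0.006,"dy":0.125,"dz":0,"hand":0.5},{"wx":0,"wy":0,"wz":0.02,"dx":0.006,"dy":0.125,"dz":0,"hand":0.5}]' | grep -v finger; done; python3 -c "
from plant import r;print(r.get_state()['q'].round(2))"
```

```text
clock: 2.27
tool_pos: [0.4398, -0.2469, 0.5388]
eef_rot: [0.864, 0.504, -0.0, 0.0]
contact_force: [1.3, 0.0, 0.2]
opening: 0.65
clock: 2.68
tool_pos: [0.4471, -0.0908, 0.539]
eef_rot: [0.809, 0.588, 0.0, 0.0]
contact_force: [-0.3, -0.3, -0.1]
opening: 0.501
clock: 3.1
tool_pos: [0.4547, 0.0653, 0.539]
eef_rot: [0.746, 0.666, 0.0, 0.0]
contact_force: [0.4, -0.0, 0.4]
opening: 0.501
clock: 3.52
tool_pos: [0.4624, 0.2215, 0.5389]
eef_rot: [0.676, 0.737, 0.0, 0.0]
contact_force: [0.4, -0.4, -0.1]
opening: 0.504
clock: 3.93
tool_pos: [0.47, 0.3777, 0.5387]
eef_rot: [0.599, 0.8, -0.0, 0.0]
contact_force: [0.6, 0.2, -0.4]
opening: 0.501
[-0.38  0.55 -0.81  1.03  0.39  1.71 -0.77]
```

```bash
for i in 1 2; do python3 -m jog '[{"wx":0,"wy":0,"wz":0,"dx":0.001,"dy":0,"dz":-0.16,"hand":0.5},{"wx":0,"wy":0,"wz":0,"dx":0.001,"dy":0.001,"dz":-0.16,"hand":0.5},{"wx":0,"wy":0,"wz":0,"dx":0.001,"dy":0,"dz":-0.16,"hand":0.5},{"wx":0,"wy":0,"wz":0,"dx":0.001,"dy":0.001,"dz":-0.16,"hand":0.5},{"wx":0,"wy":0,"wz":0,"dx":0.001,"dy":0,"dz":-0.16,"hand":0.5}]' | grep -v finger; done;  python3 - <<'E'
from h import *
import cv2
im=[]
for n,a,b in (("scene",150,200),("top",140,160)):
    s=r.snapshot(n)[b:b+110,a:a+140];im.append(cv2.resize(s,(560,440),interpolation=cv2.INTER_CUBIC)[:, :400] if 0 else cv2.resize(s,(400,314),interpolation=cv2.INTER_CUBIC))
cv2.imwrite("pics/m1.png",cv2.cvtColor(np.hstack(im),cv2.COLOR_RGB2BGR))
E
```

```text
clock: 4.35
tool_pos: [0.4712, 0.3766, 0.3371]
eef_rot: [0.6, 0.8, 0.0, 0.0]
contact_force: [0.4, 0.2, -0.2]
opening: 0.5
clock: 4.77
tool_pos: [0.4727, 0.3772, 0.1371]
eef_rot: [0.6, 0.8, 0.0, 0.0]
contact_force: [0.4, -0.1, -0.5]
opening: 0.503
```

View pics/m1.png

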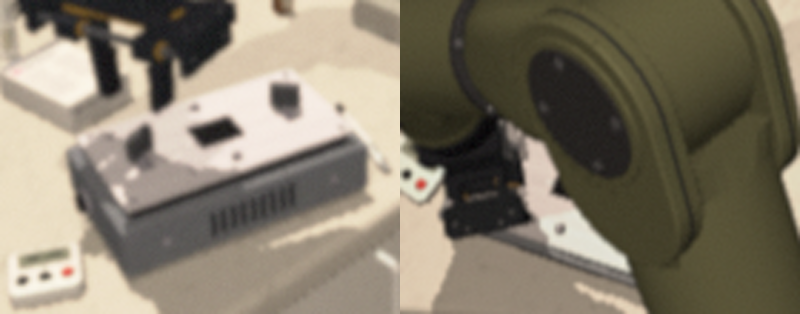

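```bash
python3 - <<'E'
from h import *
s=r.get_state();p=s["tool_pos"];print(p)
f=lambda X:((proj("scene",X)+.5-[150,200])*2.857).round(0)
y=np.array([np.sin(1.855),-np.cos(1.855),0])
print("tcp",f(p),"fingers",f(p+.022*y),f(p-.022*y),f(p+.04*y),f(p-.04*y))
c=np.array([.4725,.3786,0]);d=np.array([np.cos(1.852),np.sin(1.852),0])*.015
for z in(.079,.104): print(f(c+[0,0,z]),f(c+d+[0,0,z]),f(c-d+[0,0,z]))
E
```

```text
[0.47012345 0.37327656 0.13287445]
tcp [[142. 102.]] fingers [[123.  96.]] [[162. 109.]] [[107.  91.]] [[179. 114.]]
[[142. 153.]] [[132. 162.]] [[152. 144.]]
[[139. 130.]] [[129. 139.]] [[149. 122.]]
```

```bash
python3 -m jog '[{"wx":0,"wy":0,"wz":0,"dx":0,"dy":0,"dz":0,"hand":0.5},{"wx":0,"wy":0,"wz":0,"dx":0,"dy":0,"dz":0,"hand":0.5},{"wx":0,"wy":0,"wz":0,"dx":0,"dy":0,"dz":0,"hand":0.5}]'
```

```text
clock: 5.12
tool_pos: [0.4737, 0.3792, 0.1418]
eef_rot: [0.6, 0.8, 0.003, 0.0]
contact_force: [-0.0, 0.1, -0.1]
opening: 0.502
finger_force: 0.0
```

```bash
python3 -m jog '[{"wx":0,"wy":0,"wz":0,"dx":0,"dy":0,"dz":-0.045,"hand":0.5},{"wx":0,"wy":0,"wz":0,"dx":0,"dy":0,"dz":-0.045,"hand":0.5},{"wx":0,"wy":0,"wz":0,"dx":0,"dy":0,"dz":-0.045,"hand":0.5},{"wx":0,"wy":0,"wz":0,"dx":0,"dy":0,"dz":-0.045,"hand":0.5},{"wx":0,"wy":0,"wz":0,"dx":0,"dy":0,"dz":-0.03,"hand":0.5}]'
for i in 1 2; do python3 -m jog '[{"wx":0,"wy":0,"wz":0,"dx":0,"dy":0,"dz":0,"hand":0.5},{"wx":0,"wy":0,"wz":0,"dx":0,"dy":0,"dz":0,"hand":0.5},{"wx":0,"wy":0,"wz":0,"dx":0,"dy":0,"dz":0,"hand":0.5}]'; done
```

```text
clock: 5.53
tool_pos: [0.472, 0.3767, 0.0843]
eef_rot: [0.6, 0.8, -0.001, -0.0]
contact_force: [-0.2, -0.8, -0.5]
opening: 0.502
finger_force: 0.0
clock: 5.78
tool_pos: [0.4726, 0.3777, 0.0863]
eef_rot: [0.6, 0.8, 0.0, -0.0]
contact_force: [0.1, -0.5, 0.8]
opening: 0.501
finger_force: 0.0
clock: 6.03
tool_pos: [0.4728, 0.3776, 0.0867]
eef_rot: [0.6, 0.8, 0.0, 0.0]
contact_force: [0.3, -0.5, -0.7]
opening: 0.501
finger_force: 0.0
```

Down 3 mm more, then close gently.

```bash
python3 -m jog '[{"wx":0,"wy":0,"wz":0,"dx":0,"dy":0,"dz":-0.014,"hand":0.6},{"wx":0,"wy":0,"wz":0,"dx":0,"dy":0,"dz":0,"hand":0.7},{"wx":0,"wy":0,"wz":0,"dx":0,"dy":0,"dz":0,"hand":0.8},{"wx":0,"wy":0,"wz":0,"dx":0,"dy":0,"dz":0,"hand":0.85},{"wx":0,"wy":0,"wz":0,"dx":0,"dy":0,"dz":0,"hand":0.9}]' 8
for i in 1 2; do python3 -m jog '[{"wx":0,"wy":0,"wz":0,"dx":0,"dy":0,"dz":0,"hand":1},{"wx":0,"wy":0,"wz":0,"dx":0,"dy":0,"dz":0,"hand":1},{"wx":0,"wy":0,"wz":0,"dx":0,"dy":0,"dz":0,"hand":1}]'; done; python3 -c "
from plant import r;s=r.get_state();print(s['moment'],s['q'].round(2))"
```

```text
clock: 6.45
tool_pos: [0.4726, 0.3775, 0.0828]
eef_rot: [0.6, 0.8, 0.0, 0.0]
contact_force: [-1.3, -0.1, -0.2]
opening: 0.145
finger_force: 0.0
clock: 6.7
tool_pos: [0.4737, 0.3778, 0.0829]
eef_rot: [0.6, 0.8, 0.001, 0.0]
contact_force: [4.3, 1.1, -3.0]
opening: 0.116
finger_force: 8.0
clock: 6.95
tool_pos: [0.4737, 0.3778, 0.0829]
eef_rot: [0.6, 0.8, 0.001, 0.0]
contact_force: [5.5, 1.8, -2.7]
opening: 0.116
finger_force: 8.0
[ 0.40778629 -1.15042894 -0.07985854] [-0.42  0.94 -0.59  1.73  0.76  0.72 -1.14]
```

```bash
python3 -m jog '[{"wx":0,"wy":0,"wz":0,"dx":0.005,"dy":0.0015,"dz":0,"hand":1},{"wx":0,"wy":0,"wz":0.03,"dx":0,"dy":0,"dz":0,"hand":1},{"wx":0,"wy":0,"wz":0.04,"dx":0,"dy":0,"dz":0,"hand":1},{"wx":0,"wy":0,"wz":0.04,"dx":0,"dy":0,"dz":0,"hand":1},{"wx":0,"wy":0,"wz":0.04,"dx":0,"dy":0,"dz":0,"hand":1}]' 25
python3 -m jog '[{"wx":0,"wy":0,"wz":0.04,"dx":0,"dy":0,"dz":0,"hand":1},{"wx":0,"wy":0,"wz":0.04,"dx":0,"dy":0,"dz":0,"hand":1},{"wx":0,"wy":0,"wz":0.04,"dx":0,"dy":0,"dz":0,"hand":1}]'
```

```text
clock: 7.37
tool_pos: [0.4742, 0.378, 0.0829]
eef_rot: [0.472, 0.882, 0.0, 0.0]
contact_force: [3.9, 1.5, -3.7]
opening: 0.111
finger_force: 25.0
clock: 7.62
tool_pos: [0.4745, 0.3783, 0.0829]
eef_rot: [0.363, 0.932, 0.001, 0.0]
contact_force: [3.8, 2.4, -3.3]
opening: 0.117
finger_force: 25.0
```

```bash
python3 -m jog '[{"wx":0,"wy":0,"wz":0.04,"dx":0.002,"dy":0.002,"dz":0,"hand":1},{"wx":0,"wy":0,"wz":0.04,"dx":0,"dy":0,"dz":0,"hand":1},{"wx":0,"wy":0,"wz":0.04,"dx":0,"dy":0,"dz":0,"hand":1},{"wx":0,"wy":0,"wz":0.04,"dx":0,"dy":0,"dz":0,"hand":1},{"wx":0,"wy":0,"wz":0.04,"dx":0,"dy":0,"dz":0,"hand":1}]' 
python3 -m jog '[{"wx":0,"wy":0,"wz":0.03,"dx":0,"dy":0,"dz":0,"hand":1},{"wx":0,"wy":0,"wz":0.014,"dx":0,"dy":0,"dz":0,"hand":1},{"wx":0,"wy":0,"wz":0,"dx":0,"dy":0,"dz":0,"hand":1},{"wx":0,"wy":0,"wz":0,"dx":0,"dy":0,"dz":0,"hand":1}]'; python3 -c "
from plant import r;import numpy as np;s=r.get_state();q=s['eef_rot'];print(2*np.arctan2(q[1],q[0]),s['tool_pos'])"
```

```text
clock: 8.03
tool_pos: [0.4749, 0.3788, 0.0829]
eef_rot: [0.171, 0.985, 0.001, 0.0]
contact_force: [3.7, 3.3, -3.8]
opening: 0.112
finger_force: 25.0
clock: 8.37
tool_pos: [0.4749, 0.379, 0.0829]
eef_rot: [0.129, 0.992, 0.001, 0.0]
contact_force: [4.4, 3.4, -3.3]
opening: 0.112
finger_force: 25.0
2.882553028437209 [0.47490708 0.37902264 0.08287439]
```

```bash
python3 -m jog '[{"wx":0,"wy":0,"wz":0,"dx":0,"dy":0,"dz":0,"hand":0.5},{"wx":0,"wy":0,"wz":0,"dx":0,"dy":0,"dz":0,"hand":0.5},{"wx":0,"wy":0,"wz":0,"dx":0,"dy":0,"dz":0,"hand":0.5},{"wx":0,"wy":0,"wz":0,"dx":0,"dy":0,"dz":0,"hand":0.5}]' 8
python3 -m jog '[{"wx":0,"wy":0,"wz":0,"dx":0,"dy":0,"dz":0.03,"hand":0.5},{"wx":0,"wy":0,"wz":0,"dx":0,"dy":0,"dz":0.06,"hand":0.5},{"wx":0,"wy":0,"wz":0,"dx":0,"dy":0,"dz":0.06,"hand":0.5},{"wx":0,"wy":0,"wz":0,"dx":0,"dy":0,"dz":0.05,"hand":0.5},{"wx":0,"wy":0,"wz":0,"dx":0,"dy":0,"dz":0,"hand":0.5}]'
for i in 1 2; do python3 -m jog '[{"wx":0,"wy":0,"wz":0.051,"dx":-0.015,"dy":-0.058,"dz":0,"hand":0.5},{"wx":0,"wy":0,"wz":0.051,"dx":-0.015,"dy":-0.058,"dz":0,"hand":0.5},{"wx":0,"wy":0,"wz":0.051,"dx":-0.015,"dy":-0.058,"dz":0,"hand":0.5},{"wx":0,"wy":0,"wz":0.051,"dx":-0.015,"dy":-0.058,"dz":0,"hand":0.5},{"wx":0,"wy":0,"wz":0.051,"dx":-0.015,"dy":-0.058,"dz":0,"hand":0.5}]';done
python3 -m jog '[{"wx":0,"wy":0,"wz":0,"dx":0,"dy":0,"dz":0,"hand":0.5},{"wx":0,"wy":0,"wz":0,"dx":0,"dy":0,"dz":0,"hand":0.5},{"wx":0,"wy":0,"wz":0,"dx":0,"dy":0,"dz":0,"hand":0.5},{"wx":0,"wy":0,"wz":0,"dx":0,"dy":0,"dz":0,"hand":0.5}]' 
python3 - <<'E'
from h import *
import cv2
s=r.get_state();q=s['eef_rot'];print(2*np.arctan2(q[1],q[0]),s['tool_pos'],s['q'].round(2))
im=[]
for n,a,b in (("scene",150,200),("top",140,160)):
    s=r.snapshot(n)[b:b+110,a:a+140];im.append(cv2.resize(s,(400,314),interpolation=cv2.INTER_CUBIC))
cv2.imwrite("pics/m2.png",cv2.cvtColor(np.hstack(im),cv2.COLOR_RGB2BGR))
E
```

```text
clock: 8.7
tool_pos: [0.4735, 0.3779, 0.0827]
eef_rot: [0.129, 0.992, -0.001, -0.0]
contact_force: [-0.4, 0.6, -0.6]
opening: 0.387
finger_force: 0.0
clock: 9.12
tool_pos: [0.4753, 0.3803, 0.1368]
eef_rot: [0.129, 0.992, 0.003, 0.002]
contact_force: [-0.1, 0.9, 0.3]
opening: 0.501
finger_force: 0.0
clock: 9.53
tool_pos: [0.4555, 0.305, 0.1331]
eef_rot: [-0.128, 0.992, -0.0, 0.0]
contact_force: [0.0, -0.1, 0.6]
opening: 0.497
finger_force: 0.0
clock: 9.95
tool_pos: [0.4368, 0.2325, 0.133]
eef_rot: [-0.374, 0.928, -0.0, 0.0]
contact_force: [0.6, 0.0, -1.1]
opening: 0.5
finger_force: 0.0
clock: 10.28
tool_pos: [0.4372, 0.2347, 0.1331]
eef_rot: [-0.371, 0.929, 0.001, 0.001]
contact_force: [0.3, 0.2, 0.0]
opening: 0.5
finger_force: 0.0
3.9014956223248425 [0.43719596 0.23467684 0.13311463] [ 0.02  0.93 -1.1   2.02  1.09  0.94  0.65]
```

View pics/m2.png

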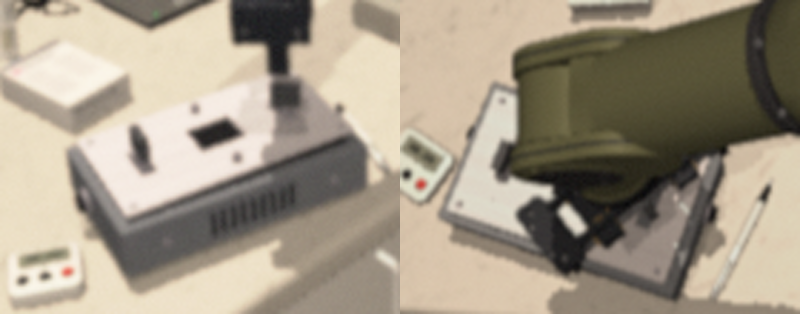

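The left stud now lines up with its slot, and the panel is still up. The gripper is over the right bar, at scene-crop (285,95), so I'll descend and grip.

```bash
python3 -m jog '[{"wx":0,"wy":0,"wz":0,"dx":0,"dy":0,"dz":-0.045,"hand":0.5},{"wx":0,"wy":0,"wz":0,"dx":0,"dy":0,"dz":-0.045,"hand":0.5},{"wx":0,"wy":0,"wz":0,"dx":0,"dy":0,"dz":-0.045,"hand":0.5},{"wx":0,"wy":0,"wz":0,"dx":0,"dy":0,"dz":-0.04,"hand":0.5},{"wx":0,"wy":0,"wz":0,"dx":0,"dy":0,"dz":-0.025,"hand":0.5}]'
python3 -m jog '[{"wx":0,"wy":0,"wz":0,"dx":0,"dy":0,"dz":0,"hand":0.6},{"wx":0,"wy":0,"wz":0,"dx":0,"dy":0,"dz":0,"hand":0.7},{"wx":0,"wy":0,"wz":0,"dx":0,"dy":0,"dz":0,"hand":0.8},{"wx":0,"wy":0,"wz":0,"dx":0,"dy":0,"dz":0,"hand":0.85},{"wx":0,"wy":0,"wz":0,"dx":0,"dy":0,"dz":0,"hand":0.9}]' 8
for i in 1 2; do python3 -m jog '[{"wx":0,"wy":0,"wz":0,"dx":0,"dy":0,"dz":0,"hand":1},{"wx":0,"wy":0,"wz":0,"dx":0,"dy":0,"dz":0,"hand":1},{"wx":0,"wy":0,"wz":0,"dx":0,"dy":0,"dz":0,"hand":1}]'; done; python3 -c "
from plant import r;import numpy as np;s=r.get_state();q=s['eef_rot'];print(2*np.arctan2(q[1],q[0]),s['tool_pos'])"
```

```text
clock: 10.8
tool_pos: [0.4366, 0.2337, 0.0819]
eef_rot: [-0.371, 0.928, -0.0, -0.0]
contact_force: [-0.6, -0.5, 0.4]
opening: 0.499
finger_force: 0.0
clock: 11.22
tool_pos: [0.4368, 0.2339, 0.0833]
eef_rot: [-0.371, 0.928, 0.001, 0.0]
contact_force: [-5.6, 5.2, 0.3]
opening: 0.148
finger_force: 4.1
clock: 11.47
tool_pos: [0.436, 0.2344, 0.0832]
eef_rot: [-0.372, 0.928, 0.001, -0.0]
contact_force: [-4.4, 2.3, 2.7]
opening: 0.118
finger_force: 8.0
clock: 11.72
tool_pos: [0.4359, 0.2345, 0.0833]
eef_rot: [-0.372, 0.928, 0.001, -0.0]
contact_force: [-4.4, 3.0, 3.9]
opening: 0.117
finger_force: 8.0
3.903945422574731 [0.43594341 0.23447568 0.08325252]
```

```bash
python3 -m jog '[{"wx":0,"wy":0,"wz":0,"dx":-0.004,"dy":0.003,"dz":0,"hand":1},{"wx":0,"wy":0,"wz":-0.03,"dx":0,"dy":0,"dz":0,"hand":1},{"wx":0,"wy":0,"wz":-0.04,"dx":0,"dy":0,"dz":0,"hand":1},{"wx":0,"wy":0,"wz":-0.04,"dx":0,"dy":0,"dz":0,"hand":1},{"wx":0,"wy":0,"wz":-0.04,"dx":0,"dy":0,"dz":0,"hand":1}]' 25
python3 -m jog '[{"wx":0,"wy":0,"wz":-0.04,"dx":0,"dy":0,"dz":0,"hand":1},{"wx":0,"wy":0,"wz":-0.04,"dx":0,"dy":0,"dz":0,"hand":1},{"wx":0,"wy":0,"wz":-0.04,"dx":0,"dy":0,"dz":0,"hand":1}]'
python3 -m jog '[{"wx":0,"wy":0,"wz":-0.04,"dx":0,"dy":0,"dz":0,"hand":1},{"wx":0,"wy":0,"wz":-0.04,"dx":0,"dy":0,"dz":0,"hand":1},{"wx":0,"wy":0,"wz":-0.04,"dx":0,"dy":0,"dz":0,"hand":1},{"wx":0,"wy":0,"wz":-0.04,"dx":0,"dy":0,"dz":0,"hand":1},{"wx":0,"wy":0,"wz":-0.04,"dx":0,"dy":0,"dz":0,"hand":1}]' 
python3 -m jog '[{"wx":0,"wy":0,"wz":-0.03,"dx":0,"dy":0,"dz":0,"hand":1},{"wx":0,"wy":0,"wz":-0.01,"dx":0,"dy":0,"dz":0,"hand":1},{"wx":0,"wy":0,"wz":0,"dx":0,"dy":0,"dz":0,"hand":1},{"wx":0,"wy":0,"wz":0,"dx":0,"dy":0,"dz":0,"hand":1}]'; python3 -c "
from plant import r;import numpy as np;s=r.get_state();q=s['eef_rot'];print(2*np.arctan2(q[1],q[0]),s['tool_pos'])"
```

```text
clock: 12.13
tool_pos: [0.436, 0.2344, 0.0833]
eef_rot: [-0.227, 0.974, 0.0, 0.0]
contact_force: [-2.2, 1.2, 6.1]
opening: 0.112
finger_force: 25.0
clock: 12.38
tool_pos: [0.436, 0.2344, 0.0832]
eef_rot: [-0.109, 0.994, 0.0, 0.0]
contact_force: [-2.3, 1.3, 4.8]
opening: 0.109
finger_force: 25.0
clock: 12.8
tool_pos: [0.436, 0.2342, 0.0832]
eef_rot: [0.091, 0.996, 0.0, 0.0]
contact_force: [-3.5, 1.6, 6.4]
opening: 0.113
finger_force: 25.0
clock: 13.13
tool_pos: [0.436, 0.2342, 0.0832]
eef_rot: [0.128, 0.992, 0.0, 0.0]
contact_force: [-2.3, 0.3, 6.2]
opening: 0.113
finger_force: 25.0
2.8838892344954137 [0.43595443 0.2341917  0.08323417]
```

```bash
python3 -m jog '[{"wx":0,"wy":0,"wz":0,"dx":0,"dy":0,"dz":0,"hand":0.5},{"wx":0,"wy":0,"wz":0,"dx":0,"dy":0,"dz":0,"hand":0.5},{"wx":0,"wy":0,"wz":0,"dx":0,"dy":0,"dz":0,"hand":0.5},{"wx":0,"wy":0,"wz":0,"dx":0,"dy":0,"dz":0,"hand":0.5}]' 8
python3 -m jog '[{"wx":0,"wy":0,"wz":0,"dx":0,"dy":0,"dz":0.03,"hand":0.5},{"wx":0,"wy":0,"wz":0,"dx":0,"dy":0,"dz":0.06,"hand":0.5},{"wx":0,"wy":0,"wz":0,"dx":0,"dy":0,"dz":0.06,"hand":0.5},{"wx":0,"wy":0,"wz":0,"dx":0,"dy":0,"dz":0.05,"hand":0.5},{"wx":0,"wy":0,"wz":0,"dx":0,"dy":0,"dz":0,"hand":0.5}]'
python3 -m jog '[{"wx":0,"wy":0,"wz":0,"dx":0.015,"dy":0.058,"dz":0,"hand":1},{"wx":0,"wy":0,"wz":0,"dx":0.015,"dy":0.058,"dz":0,"hand":1},{"wx":0,"wy":0,"wz":0,"dx":0.015,"dy":0.058,"dz":0,"hand":1},{"wx":0,"wy":0,"wz":0,"dx":0.018,"dy":0.058,"dz":0,"hand":1},{"wx":0,"wy":0,"wz":0,"dx":0.015,"dy":0.058,"dz":0,"hand":1}]'
for i in 1 2; do python3 -m jog '[{"wx":0,"wy":0,"wz":0,"dx":0,"dy":0,"dz":0,"hand":1},{"wx":0,"wy":0,"wz":0,"dx":0,"dy":0,"dz":0,"hand":1},{"wx":0,"wy":0,"wz":0,"dx":0,"dy":0,"dz":0,"hand":1},{"wx":0,"wy":0,"wz":0,"dx":0,"dy":0,"dz":0,"hand":1}]' ;done
python3 - <<'E'
from h import *
import cv2
im=[]
for n,a,b in (("scene",150,200),("top",140,160)):
    s=r.snapshot(n)[b:b+110,a:a+140];im.append(cv2.resize(s,(400,314),interpolation=cv2.INTER_CUBIC))
cv2.imwrite("pics/m3.png",cv2.cvtColor(np.hstack(im),cv2.COLOR_RGB2BGR))
E
```

```text
clock: 13.47
tool_pos: [0.4362, 0.2334, 0.0825]
eef_rot: [0.129, 0.992, -0.0, 0.0]
contact_force: [-0.4, 0.6, -0.7]
opening: 0.387
finger_force: 0.0
clock: 13.88
tool_pos: [0.4367, 0.235, 0.135]
eef_rot: [0.129, 0.992, 0.001, 0.001]
contact_force: [1.4, -0.3, 0.1]
opening: 0.501
finger_force: 0.0
clock: 14.3
tool_pos: [0.4555, 0.3067, 0.1322]
eef_rot: [0.129, 0.992, -0.0, -0.0]
contact_force: [-0.0, 0.4, 0.7]
opening: 0.148
finger_force: 0.0
clock: 14.63
tool_pos: [0.4551, 0.305, 0.1324]
eef_rot: [0.129, 0.992, -0.001, -0.0]
contact_force: [0.7, -0.5, -0.3]
opening: 0.005
finger_force: 0.0
clock: 14.97
tool_pos: [0.4554, 0.3062, 0.1328]
eef_rot: [0.129, 0.992, -0.0, 0.0]
contact_force: [0.3, 0.4, 0.6]
opening: 0.008
finger_force: 0.0
```

View pics/m3.png

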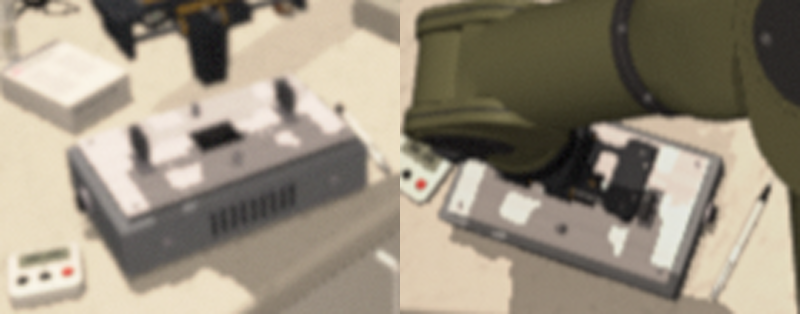

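```bash
python3 -m jog '[{"wx":0,"wy":0,"wz":0,"dx":0,"dy":0,"dz":-0.06,"hand":1},{"wx":0,"wy":0,"wz":0,"dx":0,"dy":0,"dz":-0.06,"hand":1},{"wx":0,"wy":0,"wz":0,"dx":0,"dy":0,"dz":-0.06,"hand":1},{"wx":0,"wy":0,"wz":0,"dx":0,"dy":0,"dz":-0.04,"hand":1},{"wx":0,"wy":0,"wz":0,"dx":0,"dy":0,"dz":-0.01,"hand":1}]' 
python3 -m jog '[{"wx":0,"wy":0,"wz":0,"dx":0,"dy":0,"dz":0,"hand":1},{"wx":0,"wy":0,"wz":0,"dx":0,"dy":0,"dz":0,"hand":1},{"wx":0,"wy":0,"wz":0,"dx":0,"dy":0,"dz":0,"hand":1}]' 
python3 -m jog '[{"wx":0,"wy":0,"wz":0,"dx":0,"dy":0,"dz":-0.008,"hand":1},{"wx":0,"wy":0,"wz":0,"dx":0,"dy":0,"dz":-0.004,"hand":1},{"wx":0,"wy":0,"wz":0,"dx":0,"dy":0,"dz":-0.004,"hand":1},{"wx":0,"wy":0,"wz":0,"dx":0,"dy":0,"dz":0,"hand":1}]' 
python3 -m jog '[{"wx":0,"wy":0,"wz":0,"dx":0,"dy":0,"dz":-0.004,"hand":1},{"wx":0,"wy":0,"wz":0,"dx":0,"dy":0,"dz":-0.004,"hand":1},{"wx":0,"wy":0,"wz":0,"dx":0,"dy":0,"dz":0,"hand":1}]'
```

```text
clock: 15.48
tool_pos: [0.4548, 0.3058, 0.0737]
eef_rot: [0.129, 0.992, -0.001, -0.001]
contact_force: [-0.3, 0.0, 1.0]
opening: 0.001
finger_force: 0.0
clock: 15.73
tool_pos: [0.4556, 0.3071, 0.076]
eef_rot: [0.129, 0.992, 0.001, 0.0]
contact_force: [-0.2, 0.1, 0.7]
opening: 0.004
finger_force: 0.0
clock: 16.07
tool_pos: [0.4556, 0.3067, 0.0715]
eef_rot: [0.129, 0.992, 0.0, 0.0]
contact_force: [0.7, -0.1, 2.6]
opening: 0.005
finger_force: 1.4
clock: 16.32
tool_pos: [0.4556, 0.3067, 0.0694]
eef_rot: [0.129, 0.992, 0.0, 0.0]
contact_force: [0.3, -0.8, 4.8]
opening: 0.009
finger_force: 2.1
```

Contact is at 72 mm as expected, so I'll keep pressing.

```bash
for i in 1 2 3; do python3 -m jog '[{"wx":0,"wy":0,"wz":0,"dx":0,"dy":0,"dz":-0.004,"hand":1},{"wx":0,"wy":0,"wz":0,"dx":0,"dy":0,"dz":-0.004,"hand":1},{"wx":0,"wy":0,"wz":0,"dx":0,"dy":0,"dz":0,"hand":1}]'; done
```

```text
clock: 16.57
tool_pos: [0.4556, 0.3067, 0.0675]
eef_rot: [0.129, 0.992, 0.0, 0.0]
contact_force: [1.6, -0.5, 7.1]
opening: 0.008
finger_force: 2.8
clock: 16.82
tool_pos: [0.4556, 0.3067, 0.0674]
eef_rot: [0.129, 0.992, 0.0, 0.001]
contact_force: [-0.9, -4.7, 22.1]
opening: 0.003
finger_force: 11.1
clock: 17.07
tool_pos: [0.4556, 0.3067, 0.0673]
eef_rot: [0.129, 0.992, -0.0, 0.002]
contact_force: [-3.2, -8.5, 39.1]
opening: 0.004
finger_force: 19.3
```

```bash
python3 -m jog '[{"wx":0,"wy":0,"wz":0,"dx":0,"dy":0,"dz":0.006,"hand":1},{"wx":0,"wy":0,"wz":0,"dx":0,"dy":0,"dz":0,"hand":1},{"wx":0,"wy":0,"wz":0,"dx":0,"dy":0,"dz":0,"hand":1},{"wx":0,"wy":0,"wz":0,"dx":0,"dy":0,"dz":0,"hand":1},{"wx":0,"wy":0,"wz":0,"dx":0,"dy":0,"dz":0,"hand":1}]'
python3 - <<'E'
from h import *
import cv2
im=[]
for n,a,b in (("scene",150,200),("top",140,160)):
    s=r.snapshot(n)[b:b+110,a:a+140];im.append(cv2.resize(s,(400,314),interpolation=cv2.INTER_CUBIC))
cv2.imwrite("pics/m4.png",cv2.cvtColor(np.hstack(im),cv2.COLOR_RGB2BGR))
E
```

```text
clock: 17.48
tool_pos: [0.4556, 0.3067, 0.0674]
eef_rot: [0.129, 0.992, 0.0, 0.001]
contact_force: [-2.4, -5.6, 25.5]
opening: 0.007
finger_force: 13.1
```

View pics/m4.png

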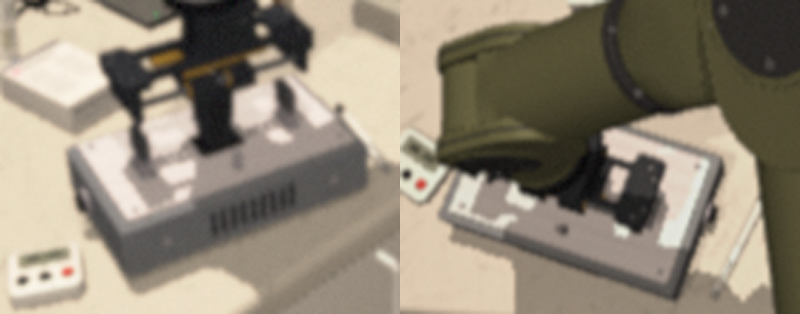

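The panel lies flat with no gap along its near edge. Both bars are lined up, the fingers are on the pad at scene-crop (218,140), and the timer and pen look undisturbed.

```bash
python3 -c "
from plant import r;print(r.finish_job())"
```

```text
the job is handed in; nothing more can be done
None
```

I turned both studs into line with their slots, pressed the panel fully home on its middle pad, and handed the job in at about 17.5 s with the arm still holding it down at about 25 N.

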